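# Clamp the test cartridge in the mixer

### The arm

A 6-joint arm with a two-finger parallel gripper is mounted at the origin on the work surface. World frame = base frame: x ahead of the robot, y to its left, z up, the work surface at z = 0. Lengths are in m, angles in rad, forces in N, time in s.
With the tool pointing down it reaches from about 0.25 to 0.8 m from the base axis. Payload 8.5 kg.
Tool frame: the origin (TCP) lies at the very end of the fingers, on their centre line; the grasp point (between the pads) lies 19 mm behind it; z points along the fingers, y is the line along which they close (so a half turn about z gives the same grasp; the last joint's range is limited). The gripper opens to 85 mm and grips with 20 to 120 N. Pads are 22 mm wide; open, the fingers measure 114 mm over their backs; the gripper's body (76 mm by 85 mm) begins 54 mm behind the grasp point. The pads swing forward as they close: fully open they stand 13 mm farther back than shut.
Start: joints at [1.21, 0.238, -0.013, 1.319, 0, 1.571], TCP at [0.185, 0.491, 0.192] pointing down, gripper open.
Joint ranges: [-2.66, 2.66], [-1.03, 1.9], [-1.14, 1.46], [-1.82, 2.27], [-1.45, 1.34], [-3.14, 3.14]. Speed limits (rad/s): [2.22, 2.22, 2.79, 3.14, 3.14, 3.14].

### API

Orientations are given as [roll, pitch, yaw] about the fixed x, y, z axes, in that order (R = Rz(yaw) Ry(pitch) Rx(roll)).
In Python, from cell import * gives the robot as it stands. Calls block until the motion is done:
- move_pose(position, orientation): joint-space move of the TCP to a pose.
- line_to(position, ori=None, speed=0.15, threshold=None): straight line of the TCP; ori=None keeps the orientation; speed is the mean speed in m/s. With threshold (N) it stops when the force on the tool has changed by that much, and returns True; else False.
- goto_joints(angles): joint-space move.
- ungrasp() and grasp(f_grip=None): open the fingers fully, or close them until they stop; f_grip is the grip in N (None keeps the last).
- wait(seconds).
- ik(position, orientation): joint angles nearest the present ones, or None.
- read_state(): the state.
- grab_frame(name): name is "scene" or "top" or "wrist"; returns a dict with "pixels" (420x560x3 uint8, red, green, blue), "K" (3x3 intrinsics, pixels), "R" (3x3) and "t" (3): a world point X has camera coordinates R X + t; the wrist camera has in their place "T_tool_cam" (4x4, takes a point from camera to tool coordinates, whose origin is the TCP and whose axes are the flange's). Camera axes: x right, y down, z forward; pixel columns grow to the right and rows downward; lengths in m; the calibration is good to about 2 mm. A picture is of the moment at which its call begins: read the wrist's pose just before it. There is no depth.
A pose or a line that the arm cannot do raises IKError and nothing moves.
- sign_off(): hands the job in; it is judged then, once.
The state is a dict: "time_s": time; "q": joint angles; "qd": joint speeds; "effort": joint torques, N m; "tool_pos": TCP position; "ee_rot": TCP orientation; "force": force on the tool from outside, world axes, zero at the start; "ft_torque": the same for the moment, N m; "finger_gap": finger opening in m; "gripper_force": force on a finger pad.
Only numpy, scipy, OpenCV 4.12 (cv2) and the standard library are available. Lean on these libraries where they do the work, as an engineer would, in place of code of your own. Each camera call takes 0.05 s, during which the arm holds its last target. There are 200 camera calls.

### The job

The test cartridge already stands in the nest of the white bench mixer. Using your fingers only as pushers, swing the metal clamp strap round over the cartridge until it meets its stop, then push the red cam lever on the strap all the way down, so the cartridge is clamped; back off clear. Do not push the lever down before the strap is over, do not lift or shift the cartridge out of its nest, and leave the two spare cartridges and the reagent bottle where they stand.

Things in the scene. Friction and masses are not known exactly. Their poses are not given: they have to be found in the camera images.
- mixer: White bench mixer, fixed: 130 (x) x 190 (y) x 45 mm high, grey deck, display and buttons on its -x face. Origin at the centre of its underside, z up. Above the origin a black nest (walls 14 mm above the deck) holds the cartridge, whose top is 87 mm above the bench. A pivot post 26 mm across stands at y = +65 mm.
- strap_stop (a point): Point of the stop plate that the closed strap's far (+x) edge meets, 100 mm above the bench; axes as the mixer's. The plate is 7 (x) x 14 (y) mm, its top 111 mm above the bench, behind a steel saddle 20 (x) x 14 (y) mm with its top 97 mm above the bench, which carries the closed strap's end.
- strap (a joint): Swing of the clamp strap about the vertical pivot post, rad. 0 = over the cartridge, against its stop, pointing along the mixer's -y; grows to 1.7 (end stop) as it swings open; at pi/2 it points along the mixer's -x. It stays where it is left; about 0.25 N m of friction.
- strap_pivot (a point): Axis of the strap at mid-thickness, 100 mm above the bench. The point turns with the strap, which runs along its -y. Aluminium bar 22 mm wide, 6 mm thick (97 to 103 mm above the bench), from 8 mm behind the axis to 145 mm along -y. Under it, 65 mm from the axis, a rubber foot 18 mm across hangs 3 mm over the cartridge's height; the cam lever lowers it.
- strap_end (a point): Middle of the strap's free end, 145 mm from the pivot axis, 100 mm above the bench.
- lever (a joint): Angle of the red cam lever on the strap, rad. 0 = raised, leaning 0.3 rad from upright back towards the strap pivot; upright at 0.3; grows as its tip goes over towards the strap's free end and down; 1.8 = fully down (end stop), 0.07 rad short of level, tip high. It stays where it is left; 0.22 N m of friction plus a little from the foot near the end (about 6 N at the tip).
- lever_hinge (a point): Axis of the cam lever (parallel to the strap's width), on the strap's middle line 65 mm from the pivot axis, 113 mm above the bench. The hub is 18 mm across between two steel cheeks (outer width 26 mm, up to 119 mm above the bench).
- lever_tip (a point): End of the red cam lever, 54 mm from the lever's hinge, at the middle of its thickness. The lever is 8 mm thick and 12 mm wide, with a paddle 24 mm wide over its last 20 mm.
- cartridge_center (a point): Centre of the cartridge in the nest: white, blue cap, 36 x 28 x 42 mm high, loose in its nest with 1.5 mm play each side.
- spare_a_center (a point): Centre of a spare cartridge like it, standing on the bench, 42 mm high.
- spare_b_center (a point): Centre of the other spare cartridge on the bench, 42 mm high.
- reagent_center (a point): Half-way up the small reagent bottle with a blue cap standing on the bench, 44 mm across, 85 mm high.
Mind the look-alikes: they are no part of the job. Leave any blue or turquoise look-alike of the mixer alone.

How it is judged:
By the outcome, as a careful person would: the job done as asked, in the order asked, and still so for the second after the job is handed in, with the robot touching nothing.
It also fails if it takes over 43 s, if anything falls off the work surface, if the arm or the gripper's body presses on something with over 40 N, if the wrist force passes 120 N, or if a joint passes its speed limit or range.

## Working session

There is one attempt and no reset: what is moved stays moved. The work goes in short steps, each a Python script; the robot and the scene stay as the last script left them, time stands still between calls to the robot, and variables do not carry over. Pictures are saved under pics/ and viewed, at most 12 in all, crops included, and the job is handed in when it is done.

```bash
mkdir -p pics; ls; python3 - <<'E'
from cell import *
import cv2,numpy as np
a=[]
for n in("scene","top"):
    f=grab_frame(n); np.savez(f"pics/{n}0.npz",**f); cv2.imwrite(f"pics/{n}0.png",f["pixels"][:,:,::-1])
    print(n,f["K"],f["R"],f["t"])
s=read_state();print(s["time_s"],s["tool_pos"],s["ee_rot"],s["finger_gap"])
E
```

```text
pics
scene [[384.31052101   0.         278.05094979]
 [  0.         384.31052101 212.75058232]
 [  0.           0.           1.        ]] [[-0.69587201  0.71805037 -0.01287652]
 [ 0.53700367  0.50834486 -0.67321064]
 [-0.47685344 -0.47538318 -0.73933864]] [ 0.36418496 -0.25650089  1.1886258 ]
top [[379.10589592   0.         279.85119043]
 [  0.         379.10589592 210.97788118]
 [  0.           0.           1.        ]] [[ 0.02479338 -0.99950645 -0.01929082]
 [-0.98994447 -0.02185883 -0.13975743]
 [ 0.13926678  0.0225619  -0.98999784]] [0.07331629 0.5860624  0.96646991]
0.1 [0.18518497 0.49079358 0.19175331] [-3.14029230e+00  3.85488630e-05  2.78081148e+00] 0.08530471459052653
```

View pics/scene0.png

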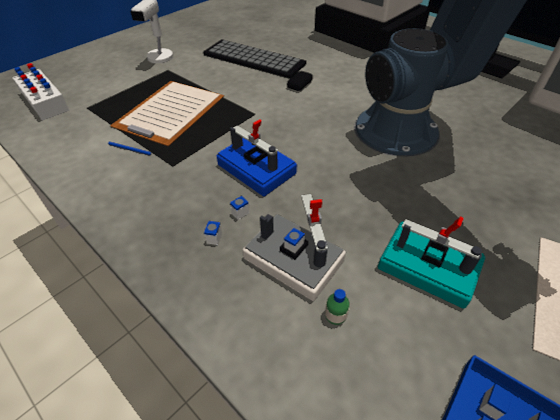

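View pics/top0.png

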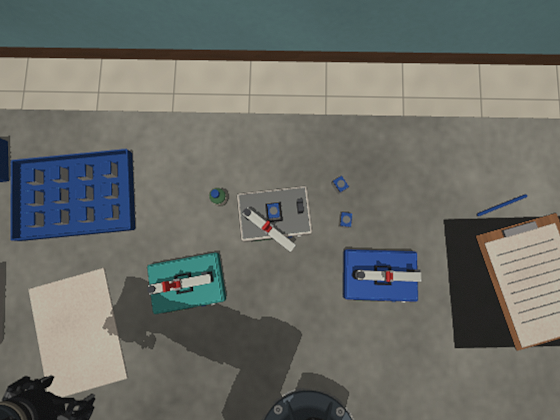

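The candidates are white (top 275,215), turquoise (top 187,282) and blue (top 381,275). The white one with the open strap (free end at top 291,247) fits the description. I'll confirm it in an enlarged crop.

```bash
python3 - <<'E'
import cv2,numpy as np
t=cv2.imread("pics/top0.png")[170:270,220:330]; s=cv2.imread("pics/scene0.png")[185:305,232:352]
a=cv2.resize(t,(400,364),interpolation=cv2.INTER_CUBIC);b=cv2.resize(s,(400,400),interpolation=cv2.INTER_CUBIC)
o=np.zeros((400,800,3),np.uint8);o[:364,:400]=a;o[:,400:]=b
cv2.imwrite("pics/crop0.png",o)
E
```

```text
(no output)
```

View pics/crop0.png

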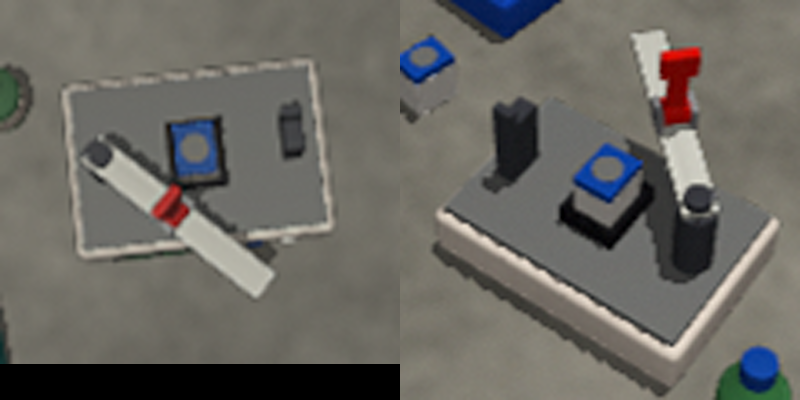

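The crop confirms the white mixer. Crop-left pixels: deck corners (64,88), (313,62), (332,231), (82,257); cap centre (196,150); strap end about (262,284); post cap (98,153). Next I cast these onto planes at their known heights.

```bash
cat > h.py <<'E'
import numpy as np
def cast(f,uv,z):
    d=f["R"].T@np.linalg.solve(f["K"],[*uv,1.]); c=-f["R"].T@f["t"]
    return c+d*(z-c[2])/d[2]
def proj(f,X):
    p=f["K"]@(f["R"]@np.asarray(X)+f["t"]); return p[:2]/p[2]
E
python3 - <<'E'
from h import *
import cv2
T=dict(np.load("pics/top0.npz"));S=dict(np.load("pics/scene0.npz"))
ct=lambda u,v:((u+.5)/400*110+220-.5,(v+.5)/364*100+170-.5)
cs=lambda u,v:((u-400+.5)*.3+232-.5,(v+.5)*.3+185-.5)
np.set_printoptions(precision=4,suppress=True)
P=np.array([cast(T,ct(*p),.045) for p in[(64,88),(313,62),(332,231),(82,257)]])
print(P,P.mean(0),[np.linalg.norm(P[i]-P[i-1]) for i in range(4)])
Q=np.array([cast(S,cs(*p),.045) for p in[(437,212),(552,97),(778,222),(678,352)]])
print(Q,Q.mean(0),[np.linalg.norm(Q[i]-Q[i-1]) for i in range(4)])
print("cap",cast(T,ct(196,150),.087),cast(S,cs(608,170),.087))
print("end",cast(T,ct(263,284),.103),cast(S,cs(649,33),.103))
print("post",cast(T,ct(98,153),.105),cast(S,cs(698,198),.105))
# subpixel blue cap centroid
for n,f in(("top",T),("scene",S)):
    h=cv2.cvtColor(f["pixels"],cv2.COLOR_RGB2HSV);m=cv2.inRange(h,(100,120,60),(130,255,255))
    k,l,st,c=cv2.connectedComponentsWithStats(m)
    for i in range(1,k):
        if 15<st[i,4]<250: print(n,c[i],st[i],cast(f,c[i],.042),cast(f,c[i],.087))
E
```

```text
[[0.6276 0.2021 0.045 ]
 [0.6508 0.0195 0.045 ]
 [0.5269 0.0039 0.045 ]
 [0.5039 0.184  0.045 ]] [0.5773 0.1024 0.045 ] [np.float64(0.12496863999671172), np.float64(0.1840595326215366), np.float64(0.12491606352713423), np.float64(0.1815771768404688)]
[[0.6557 0.0227 0.045 ]
 [0.5321 0.0067 0.045 ]
 [0.51   0.1876 0.045 ]
 [0.627  0.2032 0.045 ]] [0.5812 0.105  0.045 ] [np.float64(0.18276962405802114), np.float64(0.12464467186171607), np.float64(0.18231603493768442), np.float64(0.11811134912955372)]
cap [0.5778 0.1021 0.087 ] [0.579  0.1019 0.087 ]
end [0.4851 0.0536 0.103 ] [0.483  0.0508 0.103 ]
post [0.5717 0.1685 0.105 ] [0.5689 0.1647 0.105 ]
top [340.2824 183.6471] [333 176  16  16  85] [ 0.6616 -0.073   0.042 ] [ 0.6518 -0.0668  0.087 ]
top [214.4386 193.1754] [211 189   8   9  57] [0.6286 0.2639 0.042 ] [0.6202 0.2549 0.087 ]
top [501.3665 204.9193] [477 195  50  21 161] [ 0.6132 -0.4963  0.042 ] [ 0.6055 -0.471   0.087 ]
top [273.0952 210.0381] [267 203  13  15 105] [0.5863 0.1051 0.042 ] [0.5799 0.1032 0.087 ]
top [345.5824 218.9451] [340 212  12  15  91] [ 0.5667 -0.0872  0
[... 393 characters left out ...]
7033 -0.9489  0.087 ]
scene [44.2642 82.7547] [40 78 10 10 53] [ 0.6458 -1.0053  0.042 ] [ 0.6668 -0.9085  0.087 ]
scene [129.662 148.007] [108 142  43  13 142] [ 0.6363 -0.4689  0.042 ] [ 0.658  -0.4082  0.087 ]
scene [255.2292 154.3542] [250 151  11   7  48] [ 0.4144 -0.1918  0.042 ] [ 0.451  -0.1497  0.087 ]
scene [238.7632 202.693 ] [230 196  18  14 114] [ 0.5683 -0.0879  0.042 ] [ 0.5945 -0.0528  0.087 ]
scene [211.4646 228.2126] [204 221  16  15 127] [ 0.6651 -0.0731  0.042 ] [ 0.6848 -0.039   0.087 ]
scene [293.8013 236.6859] [284 228  21  18 156] [0.5542 0.0795 0.042 ] [0.5814 0.1034 0.087 ]
scene [339.2969 295.2266] [334 289  12  14 128] [0.6012 0.2438 0.042 ] [0.6252 0.2566 0.087 ]
```

```bash
cat >> h.py <<'E'
O=np.array([.5792,.1035]); YAW=.126
Rm=np.array([[np.cos(YAW),-np.sin(YAW)],[np.sin(YAW),np.cos(YAW)]])
PIV=O+Rm@[0,.065]
def strap(th,r,off):
    "point at r along the strap, off behind its middle line (open side)"
    return PIV+Rm@(r*np.array([-np.sin(th),-np.cos(th)])-off*np.array([np.cos(th),-np.sin(th)]))
E
python3 - <<'E'
from cell import *
from h import *
R,Z=.117,.092
P=lambda th,off,z=Z:[*strap(th,R,off),z]
ori=lambda th:[np.pi,0,YAW-th]
grasp(20)
move_pose(P(.77,.05,.26),ori(.77))
line_to(P(.77,.05),speed=.2)
c=line_to(P(.77,.012),speed=.05,threshold=2.5)
s=read_state();print(c,s["time_s"],s["tool_pos"],P(.77,.022)[:2],s["force"],s["finger_gap"])
f=grab_frame("scene")
import cv2;cv2.imwrite("pics/s1.png",cv2.resize(f["pixels"][140:320,200:400,::-1],(800,720))[:600])
E
```

```text
False 5.975 [0.49096458 0.08163864 0.09189056] [np.float64(0.48319155361928934), np.float64(0.08762852491877383)] [-0.51125128  0.15149191 -0.63273411] -7.019480842728753e-05
```

View pics/s1.png

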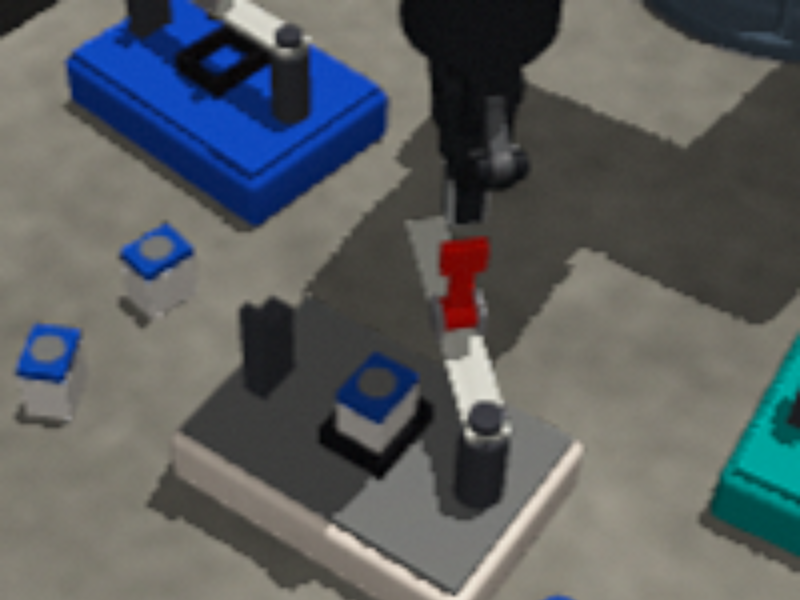

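The fingers (465,200) stand behind the strap's open edge, clear of the lever (465,280). Now I swing the strap.

```bash
python3 - <<'E'
from cell import *
from h import *
import cv2
R,Z,off=.117,.092,.019
for th in np.r_[np.linspace(.7,.1,7),.0,-.06,-.12]:
    c=line_to([*strap(th,R,off),Z],[np.pi,0,YAW-th],speed=.08 if th>.15 else .04,threshold=9)
    s=read_state();m=Rm.T@(s["tool_pos"][:2]-O)
    print(round(th,2),c,round(s["time_s"],2),m.round(4),s["force"].round(1))
    if c:break
f=grab_frame("scene");cv2.imwrite("pics/s2.png",cv2.resize(f["pixels"][155:305,220:380,::-1],(640,600)))
E
```

```text
0.7 False 6.28 [-0.09   -0.0121] [ 0.1  0.8 -1.3]
0.6 False 6.58 [-0.0818 -0.0208] [0.5 0.2 0.4]
0.5 False 6.88 [-0.0731 -0.0284] [-0.   0.6  1.2]
0.4 False 7.17 [-0.0636 -0.0351] [-0.5 -0.5 -0.7]
0.3 False 7.47 [-0.0533 -0.0409] [-0.7 -0.4  0.2]
0.2 False 7.78 [-0.0425 -0.0456] [-0.4 -0.7  0. ]
0.1 False 8.22 [-0.0312 -0.0494] [ 0.7  1.  -0.4]Traceback (most recent call last):
  File "<stdin>", line 6, in <module>
cell.IKError: the arm cannot follow that straight line within its joint ranges
```

```bash
python3 - <<'E'
from cell import *
from h import *
import cv2
s=read_state();print(s["q"],s["ee_rot"],s["tool_pos"])
for y in(.126,.05,-.1,YAW+np.pi,YAW-np.pi/2,YAW+np.pi/2): print(y,ik([*strap(0,.117,.019),.092],[np.pi,0,y]))
f=grab_frame("scene");cv2.imwrite("pics/s2.png",cv2.resize(f["pixels"][155:305,220:380,::-1],(640,600)))
E
```

```text
[ 9.09998603e-02  3.43399420e-01 -1.27804484e-01  1.10020143e+00
  4.22860770e-05 -3.07402399e+00] [-3.14159158e+00  6.10475571e-04  2.34311872e-02] [0.554493   0.05061321 0.09189771]
0.126 [ 0.08714133  0.36256085 -0.0979808   1.11025468  0.          3.10273398]
0.05 [ 0.08714133  0.36256085 -0.0979808   1.11025468  0.         -3.10445132]
-0.1 [ 0.08714133  0.36256085 -0.0979808   1.11025468  0.         -2.95445132]
3.267592653589793 [ 0.08714133  0.36256085 -0.0979808   1.11025468  0.         -0.03885867]
-1.4447963267948967 [ 0.08714133  0.36256085 -0.0979808   1.11025468  0.         -1.609655  ]
1.6967963267948964 [ 0.08714133  0.36256085 -0.0979808   1.11025468  0.          1.53193766]
```

View pics/s2.png

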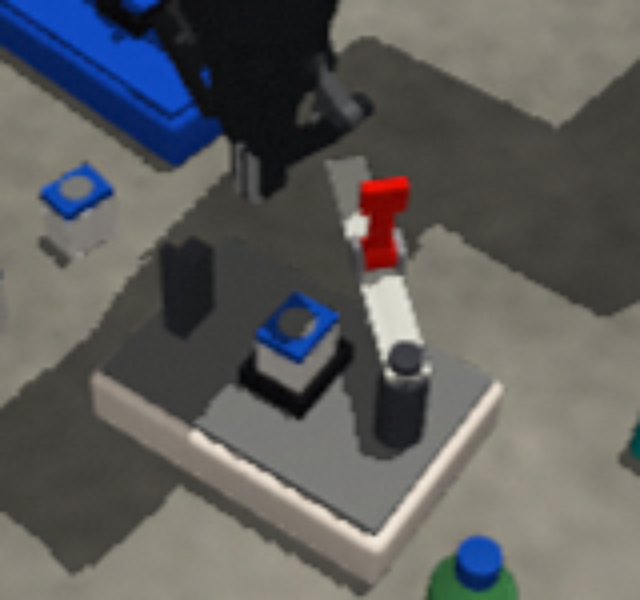

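```bash
python3 - <<'E'
from cell import *
from h import *
import cv2
S=dict(np.load("pics/scene0.npz"));T=dict(np.load("pics/top0.npz"))
for X in([.491,.0816,.092],[.5545,.0506,.092],[.5545,.0506,.12],[*strap(.77,.145,0),.1],[*strap(.77,.145,0),.103],[*strap(0,.145,0),.1],[*strap(.77,.065,0),.113]):
    p=proj(S,X);print(X,"scene",p,"s2",(p-[220,155])*4,"s1",(p-[200,140])*4,"top",proj(T,X))
f=grab_frame("top");cv2.imwrite("pics/t2.png",cv2.resize(f["pixels"][160:270,220:340,::-1],(654,600)))
E
```

```text
[0.491, 0.0816, 0.092] scene [314.2840924  206.72690449] s2 [377.13636961 206.90761797] s1 [457.13636961 266.90761797] top [280.71529602 245.19896234]
[0.5545, 0.0506, 0.092] scene [284.27309162 215.08493622] s2 [257.09236647 240.33974488] s1 [337.09236647 300.33974488] top [293.64974948 220.18943977]
[0.5545, 0.0506, 0.12] scene [284.26107246 206.21683875] s2 [257.04428984 204.86735498] s1 [337.04428984 264.86735498] top [293.8416686  218.86316587]
[np.float64(0.48397379299351), np.float64(0.05202813023611029), 0.1] scene [306.44225597 195.98657768] s2 [345.76902389 163.94631074] s1 [425.76902389 223.94631074] top [292.56200197 248.17470873]
[np.float64(0.48397379299351), np.float64(0.05202813023611029), 0.103] scene [306.49841594 195.03746411] s2 [345.99366374 160.14985645] s1 [425.99366374 220.14985645] top [292.57894727 248.12275767]
[np.float64(0.5892533494839785), np.float64(0.024134200286565544), 0.1] scene [264.11401481 215.03044011] s2 [176.45605922 240.12176043] s1 [256.45605922 300.12176043] top [304.54072763 206.28175092]
[np.float64(0.532005716055997), np.float64(0.1160041754946235), 0.113] scene [314.64518063 218.58366683] s2 [378.58072252 254.33466733] s1 [458.58072252 314.33466733] top [266.97958247 227.699419  ]
```

View pics/t2.png

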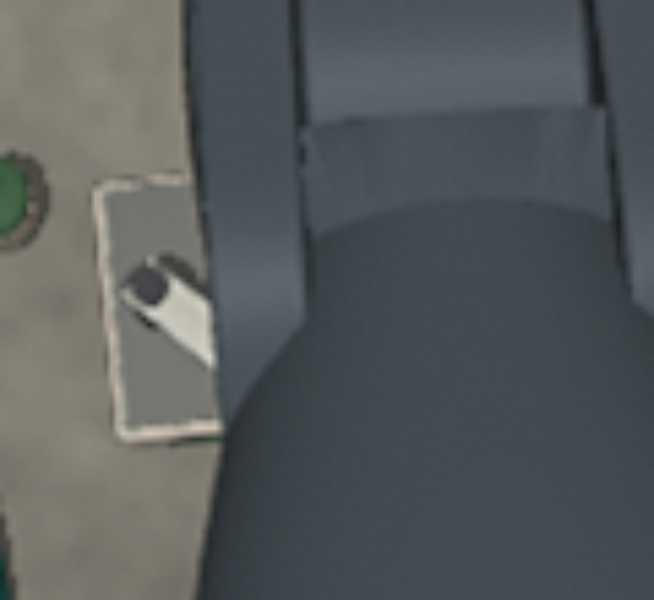

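The strap (348,160) has not moved. The fingertips end at (250,198) in s2, but the reported TCP projects to (257,240). So the real tip is about 32 mm above the reported TCP, and the fingers passed over the strap. I'll check the closed tip height with a light touch on the open deck before relying on it.

```bash
python3 - <<'E'
from cell import *
from h import *
import cv2
s=read_state();p=s["tool_pos"];print(s["finger_gap"],s["time_s"])
c=line_to([p[0],p[1],.058],speed=.06,threshold=6)
s=read_state();print(c,s["tool_pos"],s["force"],s["time_s"])
f=grab_frame("scene");cv2.imwrite("pics/s3.png",cv2.resize(f["pixels"][155:305,220:380,::-1],(640,600)))
E
```

```text
0.0002471825393231432 8.325
False [0.55459777 0.05062312 0.05797978] [-0.10720911 -0.50035916 -0.09550553] 9.0417
```

View pics/s3.png

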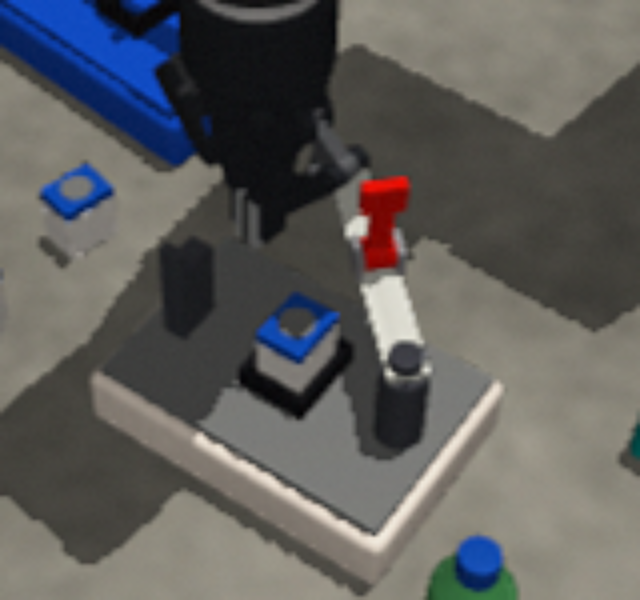

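The tip is now at (255,242) and the reported TCP projects to (257,283). The same 32–33 mm offset, so the true tip is about 0.033 m above the reported z. I'll compensate for it and swing the strap with the yaw turned half a revolution, which keeps the last joint in range.

```bash
echo 'D=.033 # true closed tip is this far above the reported TCP' >> h.py; python3 - <<'E'
from cell import *
from h import *
import cv2
R,Z,off=.118,.091-D,.019
ori=lambda th:[np.pi,0,YAW-th+np.pi]
p=read_state()["tool_pos"]; line_to([p[0],p[1],.18-.0],speed=.25)
move_pose([*strap(.77,R,.055),.18],ori(.77))
line_to([*strap(.77,R,.055),Z],speed=.25)
c=line_to([*strap(.77,R,.03),Z],speed=.08,threshold=6)
for th in np.r_[np.linspace(.7,.1,7),.0,-.06,-.12,-.18]:
    c=line_to([*strap(th,R,off),Z],ori(th),speed=.08 if th>.15 else .04,threshold=9)
    s=read_state();m=Rm.T@(s["tool_pos"][:2]-O)
    print(round(th,2),c,round(s["time_s"],2),m.round(4),s["force"].round(1))
    if c:break
f=grab_frame("scene");cv2.imwrite("pics/s4.png",cv2.resize(f["pixels"][155:305,220:380,::-1],(640,600)))
E
```

```text
0.7 False 14.53 [-0.0907 -0.0129] [ 0.3 -0.  -0.2]
0.6 False 14.82 [-0.0825 -0.0214] [ 0.3 -0.1  0.3]
0.5 False 15.12 [-0.0734 -0.0292] [-0.3  0.5 -0.3]
0.4 False 15.43 [-0.0637 -0.036 ] [-0.1 -0.2  0.9]
0.3 False 15.72 [-0.0533 -0.0419] [-0.4 -0.2  0.2]
0.2 False 16.02 [-0.0423 -0.0467] [ 0.4 -0.3  0.8]
0.1 False 16.48 [-0.0309 -0.0504] [-0.2  0.3  0. ]
0.0 True 16.81 [-0.0218 -0.0527] [-1.3 -0.4  1.2]
```

View pics/s4.png

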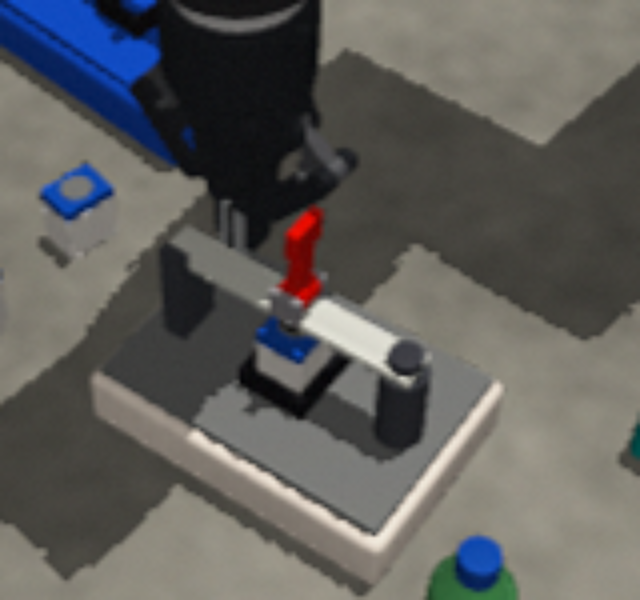

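The strap now lies over the cartridge, with its end on the saddle at (185,240) and the lever upright at (300,250). I'll nudge once more to confirm the stop, then fold the lever.

```bash
python3 - <<'E'
from cell import *
from h import *
import cv2
Z=.091-D
W=lambda x,y,z:[*(O+Rm@[x,y]),z]
mx=lambda:(Rm.T@(read_state()["tool_pos"][:2]-O)).round(4)
c=line_to(W(-.008,-.053,Z),speed=.04,threshold=14);print("stop",c,mx(),read_state()["force"])
if not c: raise SystemExit
line_to(W(-.05,-.053,Z),speed=.2)
line_to(W(-.05,-.053,.2),speed=.25)
ori=[np.pi,0,YAW-np.pi/2]; w,rho=.011,.045
def tip(phi,gap=0):
    r=.065+rho*np.sin(phi)-.004*np.cos(phi)-w-gap
    return W(0,.065-r,.113+rho*np.cos(phi)+.004*np.sin(phi)-D)
a=tip(-.3,.025);move_pose([a[0],a[1],.2],ori);line_to(a,speed=.2)
print(read_state()["time_s"])
for phi in np.r_[np.arange(-.3,1.45,.2),1.5,1.56,1.62,1.7]:
    c=line_to(tip(phi),speed=.06,threshold=16 if phi<1.35 else 20)
    s=read_state();print(round(phi,2),c,round(s["time_s"],2),mx(),round(s["tool_pos"][2]+D,4),s["force"].round(1))
    if c:break
f=grab_frame("scene");cv2.imwrite("pics/s5.png",cv2.resize(f["pixels"][155:305,220:380,::-1],(640,600)))
E
```

```text
stop True [-0.0221 -0.053 ] [-1.16489419 -2.47631259  0.78964989]
19.8917
-0.3 False 20.46 [0.0001 0.0277] 0.155 [-0.2 -0.2  0.5]
-0.1 False 20.76 [0.0001 0.0192] 0.1575 [ 1.6 -0.1 -0.5]
0.1 False 21.06 [0.     0.0102] 0.1583 [-0.8  1.1  0.8]
0.3 False 21.36 [0.0001 0.0012] 0.1572 [0.2 1.2 0.3]
0.5 False 21.66 [-0.     -0.0075] 0.1544 [-0.2 -0.7  1.3]
0.7 False 21.96 [-0.0002 -0.0153] 0.1497 [ 0.6 -0.5  0.2]
0.9 False 22.26 [-0.0003 -0.022 ] 0.1438 [ 0.2 -0.1 -0.4]
1.1 False 22.56 [-0.0002 -0.0274] 0.1367 [ 0.2  0.7 -0.6]
1.3 False 22.86 [-0.0002 -0.0313] 0.1287 [-0.7  0.4 -0.8]
1.5 False 23.16 [-0.0002 -0.0336] 0.1199 [-0.9  0.1  0.2]
1.56 False 23.41 [-0.0002 -0.034 ] 0.1174 [-0.1 -2.   3. ]
1.62 False 23.66 [-0.0001 -0.0344] 0.1148 [-0.6 -2.2  3.5]
1.7 False 23.91 [ 0.0004 -0.0346] 0.1129 [-4.6 -4.  17.6]
```

View pics/s5.png

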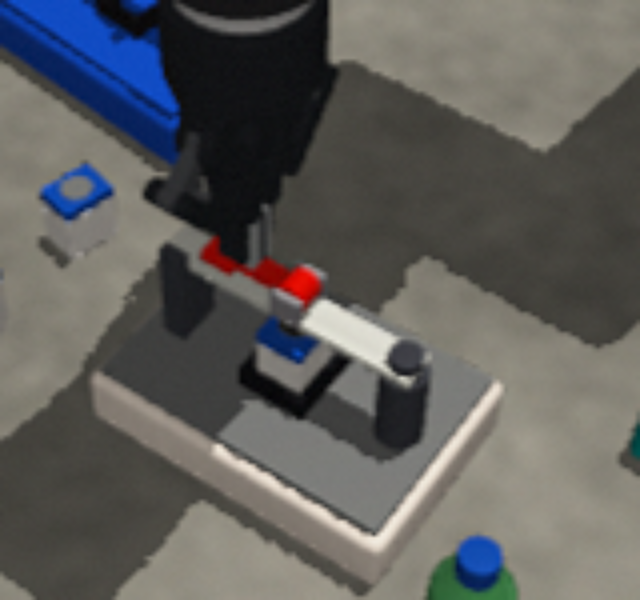

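The lever is folded, with its tip at (205,250), and the force rose to 18 N at the end. I'll press once more against its end stop, back off and check.

```bash
python3 - <<'E'
from cell import *
from h import *
import cv2
p=read_state()["tool_pos"]
c=line_to([p[0],p[1],p[2]-.006],speed=.03,threshold=14)
s=read_state();print(c,s["tool_pos"][2]+D,s["force"],p[2]+D)
line_to([p[0],p[1],.16],speed=.2)
b=O+Rm@[-.2,-.03]
line_to([*b,.2],speed=.25); print(read_state()["time_s"])
f=grab_frame("scene");np.savez("pics/s6.npz",**f)
a=cv2.resize(f["pixels"][185:305,225:355,::-1],(520,480),interpolation=cv2.INTER_CUBIC)
cv2.imwrite("pics/s6.png",a)
for ph in(1.2,1.3,1.4,1.5):
  X=[*(O+Rm@[0,.0-.054*np.sin(ph)]),.113+.054*np.cos(ph)]
  print(ph,(proj(f,X)-[225,185])*4)
E
```

```text
True 0.11274383068533553 [-8.19658871 -0.48920547 20.81478433] 0.1129178218689751
25.6917
1.2 [199.4760884  103.01004592]
1.3 [197.02914873 108.31606657]
1.4 [195.41527787 114.18968772]
1.5 [194.63603282 120.56623885]
```

View pics/s6.png

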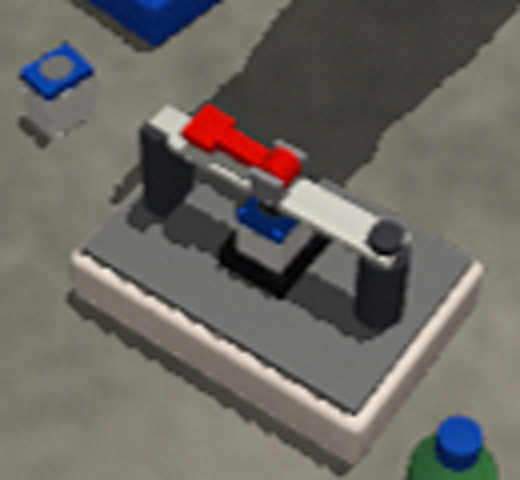

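The lever is down: its tip is at about (196,119), which matches the predicted fully-down position. The bottle and the cartridge are undisturbed. One doubt remains: the fingers may have hit the saddle before the strap met its stop plate, so I'll check the plate region from close by.

```bash
python3 - <<'E'
from h import *
from cell import *
import cv2
f=dict(np.load("pics/s6.npz"));x0,y0,s=248,200,10
img=cv2.resize(f["pixels"][y0:y0+40,x0:x0+40,::-1],(400,400),interpolation=cv2.INTER_CUBIC)
t=grab_frame("top");
it=cv2.resize(t["pixels"][190:230,240:320,::-1],(400,200),interpolation=cv2.INTER_CUBIC)
o=np.zeros((400,800,3),np.uint8);o[:,:400]=img;o[:200,400:]=it;cv2.imwrite("pics/c7.png",o)
for n,X in dict(end_px=(.011,-.08,.103),end_mx=(-.011,-.08,.103),pl_top1=(.018,-.079,.111),pl_top2=(.018,-.065,.111),pl_top3=(.011,-.065,.111),pl_top4=(.011,-.079,.111)).items():
    W=[*(O+Rm@X[:2]),X[2]];print(n,((proj(f,W)+.5-[x0,y0])*s).round(),((proj(t,W)+.5-[240,190])*5+[400,0]).round())
E
```

```text
end_px [133. 177.] [723.  61.]
end_mx [197. 115.] [728. 105.]
pl_top1 [115. 174.] [720.  45.]
pl_top2 [167. 204.] [692.  48.]
pl_top3 [188. 183.] [694.  62.]
pl_top4 [135. 154.] [722.  59.]
```

View pics/c7.png

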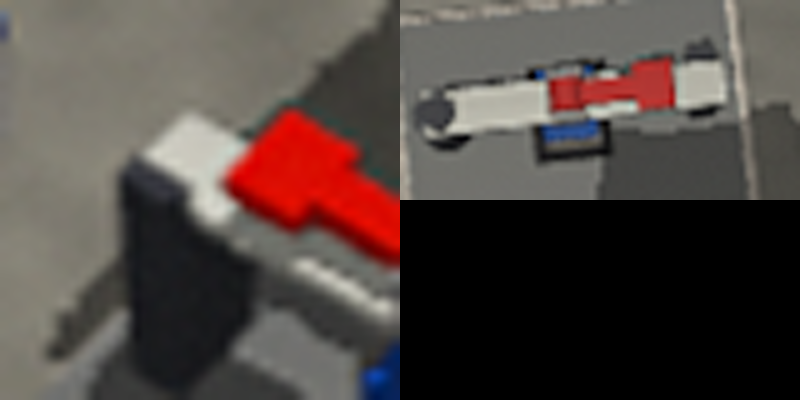

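The plate's top edge (135,155)–(188,183) lies directly against the strap edge. In the top view, the strap's end corners (723,61) and (727,103) match the predicted closed pose (723,61) and (728,105). The closed strap edge also sticks out past the saddle side, so the fingers could not have been blocked there first. The job is done, so I'm handing it in.

```bash
python3 -c "
from cell import *
print(read_state()['time_s']);print(sign_off())"
```

```text
25.7917
the job is handed in; nothing more can be done
None
```

I handed the job in at 25.8 s: the strap is closed against its stop, the red lever is fully down, the cartridge is clamped, and the arm is backed off clear. A first pass went over the strap without touching it, because the closed fingertips sit about 33 mm above the reported TCP.

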